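# Close up the row of control modules in the assembly nest

## Robot

A 7-joint arm with a two-finger parallel gripper is mounted at the origin on the work surface. World frame = base frame: x ahead of the robot, y to its left, z up, the work surface at z = 0. Lengths are in m, angles in degrees, forces in N, time in s.
With the tool pointing down it reaches from about 0.425 to 0.95 m from the base axis. Payload 16.7 kg.
Tool frame: the origin (TCP) lies at the centre of the arm's flange, where the gripper is bolted on; the fingertips stand 199 mm ahead of it and the grasp point (between the pads) lies 180 mm ahead of it; z points along the fingers, y is the line along which they close (so a half turn about z gives the same grasp; the last joint's range is limited). The gripper opens to 94 mm and grips with 3 to 60 N. Pads are 16 mm wide; open, the fingers measure 119 mm over their backs; the gripper's body (75 mm by 177 mm) begins 78 mm behind the grasp point.
Start: joints at [57.153, 24.414, 4.234, 92.017, -1.954, 63.644, -3.845], TCP at [0.278, -0.615, 0.405] pointing down, gripper open.
Joint ranges: [-163.25, 163.25], [-28.42, 122.38], [-70.27, 78.77], [12.13, 141.07], [-58.53, 238.53], [9.26, 117.41], [-156.51, 156.51]. Speed limits (degrees/s): [108.29, 108.29, 136.94, 136.94, 172.46, 172.46, 172.46].

## Interface

Orientations are given as a 3x3 rotation matrix whose columns are the frame's x, y, z axes.
In Python, from rig import get_state, grab_frame, hand_in gives the robot as it stands.
- The arm moves only by the shell command python3 -m inch 'ROWS' [FORCE]. ROWS is a JSON object of lists of equal length, an entry for each row: "claw": the opening, from 0 (shut) to 1 (fully open); "travel": the shift along the tool's x, y, z in units of 25 mm (1.0 is 25 mm), a list of three; "angular": the turn, a rotation vector about the tool's x, y, z in units of 5 degrees (1.0 is 5 degrees), a list of three. In form: {"claw": [claw, ...], "travel": [[tx, ty, tz], ...], "angular": [[wx, wy, wz], ...]}. A call has exactly 10 rows; each row shifts and turns the commanded pose from where the row before left it, along the tool's axes as they then stand; what a row does not reach is not made up. A row lasts 1/12 s, in which the tool goes at most 41.7 mm and 7.16 degrees, less where a joint would pass 70% of its speed; a pose out of reach is approached as far as the arm can. A call is refused whole if a number of a shift passes 1 or a number of a turn 1, either way. A call with a gripper value outside its range is refused whole. The fingers move at their own pace and stop on an object; FORCE is the grip in N (left out, the last holds). Time passes only in rows, so rows that do not move let the fingers close, or fill a call up. It gives the time, the measured TCP pose, the force, the opening and the grip force at its end, in the units of the state.
- get_state(): the state, without advancing time (a new reading comes with each control period).
- grab_frame(name): name is "side" or "top" or "wrist"; returns a dict with "image" (384x512x3 uint8, blue, green, red), "depth" (384x512 float32, m along the optical axis (not along the pixel's ray), 0 where there is no reading), "mtx" (3x3 intrinsics, pixels), "xyz" and "orientation" of the camera in the world; the wrist camera has in their place "T_tool_cam" (4x4, takes a point from camera to tool coordinates, whose origin is the TCP and whose axes are the flange's). Camera axes: x right, y down, z forward; pixel columns grow to the right and rows downward; lengths in m; the calibration is good to about 2 mm. A picture is of the moment at which its call begins: read the wrist's pose just before it.
- hand_in(): hands the job in; it is judged then, once.
The state is a dict: "time_s": time; "joint_pos": joint angles; "joint_velocities": joint speeds; "joint_efforts": joint torques, N m; "eef_pos": TCP position; "ee_rot": TCP orientation; "force": force on the tool from outside, world axes, zero at the start; "wrist_torque": the same for the moment, N m; "finger_gap": opening from 0.0 (shut) to 1.0 (fully open); "finger_force": force on a finger pad.
Only numpy, scipy, OpenCV 4.12 (cv2) and the standard library are available. Lean on these libraries where they do the work, as an engineer would, in place of code of your own. Each camera call takes 0.05 s, during which the arm holds its last target. There are 200 camera calls.

## Task

Put the spare control module, the loose one with a tongue and a notch, into the open space in the nest's channel, its tongue in the notch of the fixed module, butted flush against it. Then slide the end module already in the channel up until it is flush too, so that the row has no gaps. Do not lift the end module out, and leave the blank block, screwdriver and screw bin alone.

Things in the scene. Friction and masses are not known exactly. Their poses are not given: they have to be found in the camera images.
- nest: Aluminium nest fixed on the bench; x along its straight channel, z up, origin at bench level on the channel's centre line. Base plate x -132 to +108, y +-50 mm; channel floor is its top, z = 12 mm. Steel stop and a fixed module close the -x end; the +x end is open. In the finished row both loose modules have x along the nest's x, z = 12 mm; spare at x = -48, end module at x = 0.
- guide_top (a point): Point on top of the +y channel guide, nest frame (0, 37.5, 24) mm. Guides on both sides, along the whole plate: upright inner faces at y = +-29.75 mm up to z = 18, then flaring out at 45 degrees as a lead-in to z = 24 mm; outermost y = +-42 mm. A 56 mm wide module has 1.75 mm play each side.
- spare_seat (a point): Where the spare's origin belongs when butted home: nest frame (-48, 0, 12) mm, on the channel's floor.
- fixed_face (a point): Middle of the fixed module's +x end plane, at the mouth of its notch: nest frame (-72, 0, 37) mm. The fixed module is part of the nest: x -120 to -72 mm, 56 mm wide, top at z = 62 mm; notch 24 mm wide, 11 mm deep, opening to the nest's +x. The spare's -x end must meet this plane.
- spare: Light grey plastic control module, block 48 (x) x 56 (y) x 50 (z) mm, about 220 g. -x end: half-round tongue at mid-width, full height, 20 mm wide, standing 10 mm out. +x end: square notch at mid-width, full height, 24 mm wide, 11 mm deep. Black top plate. Origin: centre of the 48 x 56 underside, z up. Stands on the bench beside the nest, any yaw.
- spare_tongue_face (a point): Middle of the spare's -x end plane, where the tongue springs: (-24, 0, 25) mm in the spare's frame.
- end_module: Light grey plastic control module, block 48 (x) x 56 (y) x 50 (z) mm, about 220 g. -x end: half-round tongue at mid-width, full height, 20 mm wide, standing 10 mm out. +x end: square notch at mid-width, full height, 24 mm wide, 11 mm deep. Black top plate. Origin: centre of the 48 x 56 underside, z up. In the channel, tongue towards the fixed module, nest x = 46 to 70 mm; slides freely.
- end_module_tongue_face (a point): Middle of the end module's -x end plane: (-24, 0, 25) mm in its frame.
- blank: Bystander: plain light grey block of the same 48 x 56 x 50 mm with flat ends, no tongue and no notch, on the bench on the other side of the nest from the spare. Origin: centre of the underside. Not needed.
- driver: Bystander: screwdriver about 200 mm long lying on the bench, x along its shaft.
- bin: Bystander: black open bin of screws, 90 x 130 x 50 mm, beyond the nest; origin under its centre.
Mind the look-alikes: they are no part of the job. What is shaped like the end_module but green or purple is not meant.

How it is judged (in metres and radians):
On the way:
1. the spare module stands on the channel's floor between the fixed and the end module, its tongue end towards the fixed module (z of spare in the frame of nest between 0.0095 and 0.0145 m and y of spare in the frame of nest between -0.004 and 0.004 m and angle between the x axis of spare and the x axis of nest, either way round below 0.08 rad and angle between spare's own z axis and vertical below 0.05 rad and x of fixed_face in the frame of spare between -0.1 and -0.02 m), for 0.2 s.
At the end, for the whole second after the job is handed in: Spare and end module at rest on the channel floor (2.5 mm), upright (0.05 rad), in line with the channel (4 mm, 0.08 rad); the spare's tongue end within 2 mm of the fixed module's face, and the end module's tongue end within 2 mm of the spare's notch end, tongues in notches (z of spare in the frame of nest between 0.0095 and 0.0145 m and y of spare in the frame of nest between -0.004 and 0.004 m and angle between the x axis of each of spare, end_module and the x axis of nest, either way round below 0.08 rad and angle between each of spare, end_module's own z axis and vertical below 0.05 rad and z of end_module in the frame of nest between 0.0095 and 0.0145 m and y of end_module in the frame of nest between -0.004 and 0.004 m and x of spare_tongue_face in the frame of nest below -0.07 m and x of end_module_tongue_face in the frame of spare below 0.026 m and linear speed of each of spare, end_module below 0.01 m/s); the robot touches nothing.
It fails at once if the blank, screwdriver or bin is moved more than 30 mm (distance of any of blank, driver, bin from where it was at the start of the episode above 0.03 m).
It fails at once if the end module is lifted out of the channel (raised more than 15 mm) (z of end_module in the frame of nest above 0.027 m).
It also fails if it takes over 48 s, if anything falls off the work surface, if the arm or the gripper's body presses on something with over 40 N, if the wrist force passes 120 N, or if a joint passes its speed limit or range.

## Working session

There is one attempt and no reset: what is moved stays moved. The work goes in short steps, Python scripts to look and compute and a shell command to move; the robot and the scene stay as the last step left them, time stands still between calls to the robot, and variables do not carry over. Pictures are saved under pics/ and viewed, at most 10 in all, crops included, and the job is handed in when it is done.

```bash
mkdir -p pics; ls
python3 - <<'E'
from rig import *
import cv2,pickle
s=get_state();print(s['time_s'],s['eef_pos'],s['ee_rot'],s['finger_gap'])
for n in('top','side'):
    f=grab_frame(n);pickle.dump(f,open(n+'.pkl','wb'));cv2.imwrite(f'pics/{n}0.png',f['image']);print(n,f['xyz'],f['orientation'],f['mtx'])
E
```

```text
pics
0.0 [ 0.27745807 -0.61512966  0.40397143] [[ 9.11574459e-01  4.11134541e-01 -6.29265497e-04]
 [ 4.11135007e-01 -9.11573776e-01  1.12094157e-03]
 [-1.12764130e-04 -1.28053477e-03 -9.99999174e-01]] 0.9984833782157213
top [0.39723151 0.09479531 1.19972341] [[-0.02269215 -0.9834073   0.1799865 ]
 [-0.99973463  0.02160695 -0.00798783]
 [ 0.00396633 -0.18012    -0.98363665]] [[480.13556141   0.         259.68750032]
 [  0.         480.13556141 190.08387071]
 [  0.           0.           1.        ]]
side [0.09959647 0.84524628 0.60823709] [[-0.82092912 -0.28878969  0.49262145]
 [-0.57102134  0.41994771 -0.70539248]
 [-0.00316517 -0.86037459 -0.50965238]] [[394.05312619   0.         251.99894663]
 [  0.         394.05312619 192.85582036]
 [  0.           0.           1.        ]]
```

View pics/top0.png

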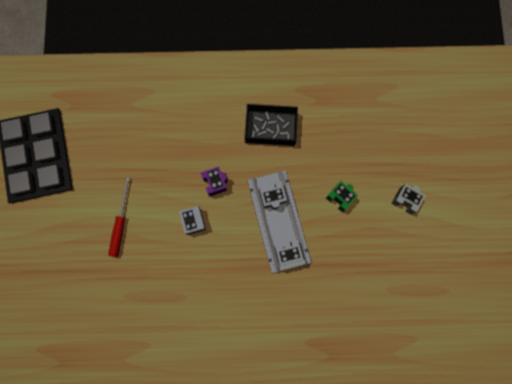

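View pics/side0.png

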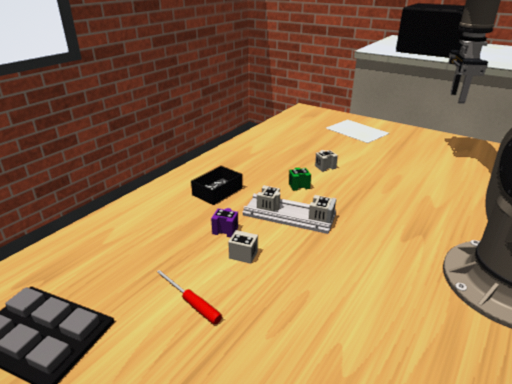

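The top view shows the nest from about (270,180) to (293,265). Things that could be taken for the spare:
- grey at (410,198): tongue and notch visible, on the opposite side of the nest from the blank
- green at (343,196) and purple at (215,181): look-alikes
- plain grey blank at (192,221)
- end module at (274,197) and fixed module at (290,255), both in the nest

I choose (410,198) and check it in a crop.

Run:
```python
import cv2,pickle,numpy as np
f=pickle.load(open('top.pkl','rb'));im=f['image']
a=cv2.resize(im[175:220,385:435],None,fx=8,fy=8,interpolation=cv2.INTER_CUBIC)
b=cv2.resize(im[165:277,240:320],None,fx=5,fy=5,interpolation=cv2.INTER_CUBIC)
c=np.zeros((560,800,3),np.uint8);c[:360,:400]=a;c[:560,400:]=b
cv2.imwrite('pics/crop0.png',np.clip(c*1.6,0,255).astype(np.uint8))
```

```text
(no output)
```

View pics/crop0.png

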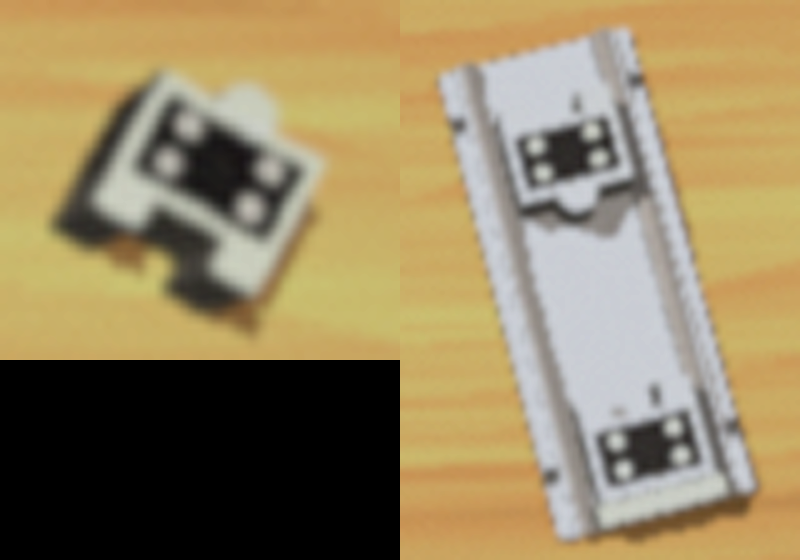

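The crop confirms the grey spare: tongue up-right at crop (250,95), notch down-left at (180,240), top corners (165,72), (325,165), (250,298), (97,195). In the nest, plate corners are at (440,72), (632,28), (757,490) and (560,540). The end module's tongue points down the channel to the fixed module.

```bash
cat > h.py <<'E'
import numpy as np
def ray(f,u,v,z,R=None,t=None):
    R=np.array(f['orientation']) if R is None else R; t=np.array(f['xyz']) if t is None else t
    d=R@np.linalg.inv(f['mtx'])@[u,v,1]; return t+d*(z-t[2])/d[2]
def rect(src,dst):  # 2D rigid fit: yaw, origin
    src=np.array(src,float)[:,:2];dst=np.array(dst)[:,:2];a=src-src.mean(0);b=dst-dst.mean(0)
    y=np.arctan2((a[:,0]*b[:,1]-a[:,1]*b[:,0]).sum(),(a*b).sum());c,s=np.cos(y),np.sin(y);R=np.array([[c,-s],[s,c]])
    o=dst.mean(0)-R@src.mean(0);return np.degrees(y),o,(dst-o-src@R.T)*1000
E
python3 - <<'E'
import pickle
from h import *
f=pickle.load(open('top.pkl','rb'))
g=lambda L,k,u0,v0,z:[ray(f,(u-u0+.5)/k[0]-.5+k[1],(v-v0+.5)/k[0]-.5+k[2],z) for u,v in L]
sp=g([(165,72),(325,165),(250,298),(97,195)],(8,385,175),0,0,.05)
print('spare',rect([(-.024,.028),(-.024,-.028),(.024,-.028),(.024,.028)],sp), 'or yaw+180')
ne=g([(440,72),(632,28),(757,490),(560,540)],(5,240,165),400,0,.012)
print('nest',rect([(.108,.05),(.108,-.05),(-.132,-.05),(-.132,.05)],ne))
em=g([(497,113),(622,90),(637,182),(521,208)],(5,240,165),400,0,.062);print('em',em)
for u,v in[(412,197),(275,195),(290,255)]:print(f['depth'][v,u], end=' ')
from scipy.spatial.transform import Rotation
E
```

```text
spare (np.float64(-39.67882355693441), array([ 0.58162667, -0.28115208]), array([[ 34.96172302, -26.0735204 ],
       [ 40.8648893 , -29.45439644],
       [-36.29248762,  27.34380261],
       [-39.5341247 ,  28.18411423]])) or yaw+180
nest (np.float64(12.907175182742057), array([0.54889366, 0.04186391]), array([[ 0.6843514 ,  0.29705706],
       [-1.01288183,  0.05837449],
       [-0.03618666,  0.00858427],
       [ 0.36471709, -0.36401582]]))
em [array([0.61251803, 0.08705336, 0.062     ]), array([0.62250238, 0.02640402, 0.062     ]), array([0.5773506 , 0.02063756, 0.062     ]), array([0.56597706, 0.07660183, 0.062     ])]
1.1675565 1.1502168 1.1302257
```

```bash
python3 -m inch '{"claw":[1,1,1,1,1,1,1,1,1,1],"travel":[[0.92,-0.4,0],[0.92,-0.4,0],[0.92,-0.4,0],[0.92,-0.4,0],[0.92,-0.4,0],[0.92,-0.4,0],[0.92,-0.4,0],[0.92,-0.4,0],[0.92,-0.4,0],[0.92,-0.4,0]],"angular":[[0,0,0],[0,0,0],[0,0,0],[0,0,0],[0,0,0],[0,0,0],[0,0,0],[0,0,0],[0,0,0],[0,0,0]]}' 20
python3 -m inch '{"claw":[1,1,1,1,1,1,1,1,1,1],"travel":[[0.92,-0.4,0],[0.92,-0.4,0],[0.92,-0.4,0],[0.92,-0.4,0],[0.92,-0.4,0],[0.92,-0.4,0],[0.92,-0.4,0],[0.92,-0.4,0],[0,0,0],[0,0,0]],"angular":[[0,0,0],[0,0,0],[0,0,0],[0,0,0],[0,0,0],[0,0,0],[0,0,0],[0,0,0],[0,0,-1],[0,0,-1]]}'
python3 -m inch '{"claw":[1,1,1,1,1,1,1,1,1,1],"travel":[[0,0,0],[0,0,0],[0,0,0],[0,0,0],[0,0,0],[0,0,0],[0,0,0],[0,0,0],[0,0,0],[0,0,0]],"angular":[[0,0,-1],[0,0,-1],[0,0,-1],[0,0,-1],[0,0,-1],[0,0,-1],[0,0,-1],[0,0,-1],[0,0,-1],[0,0,-1]]}'
python3 -m inch '{"claw":[1,1,1,1,1,1,1,1,1,1],"travel":[[0,0,0],[0,0,0],[0,0,0],[0,0,0],[0,0,0],[0,0,0],[0,0,0],[0,0,0],[0,0,0],[0,0,0]],"angular":[[0,0,-1],[0,0,-1],[0,0,-1],[0,0,-1],[0,0,-1],[0,0,-1],[0,0,-1],[0,0,-1],[0,0,-1],[0,0,-1]]}'
python3 -m inch '{"claw":[1,1,1,1,1,1,1,1,1,1],"travel":[[0,0,0],[0,0,0],[0,0,0],[0,0,0],[0,0,0],[0,0,0],[0,0,0],[0,0,0],[0,0,0],[0,0,0]],"angular":[[0,0,-1],[0,0,-1],[0,0,-1],[0,0,-0.25],[0,0,0],[0,0,0],[0,0,0],[0,0,0],[0,0,0],[0,0,0]]}'
python3 - <<'E'
from rig import *
import cv2,pickle
s=get_state();f=grab_frame('wrist');pickle.dump((s,f),open('w1.pkl','wb'));print(f['T_tool_cam'],f['mtx'],s['joint_pos'])
cv2.imwrite('pics/w1.png',f['image'])
E
```

```text
time_s: 0.93
eef_pos: [0.4467, -0.4285, 0.4044]
ee_rot: [[0.912, 0.411, -0.0], [0.411, -0.912, 0.0], [-0.0, -0.001, -1.0]]
force: [0.3, -1.0, 0.1]
finger_gap: 1.001
finger_force: 0.0
time_s: 1.77
eef_pos: [0.582, -0.279, 0.4041]
ee_rot: [[0.823, 0.569, -0.001], [0.569, -0.823, 0.001], [0.0, -0.001, -1.0]]
force: [0.0, -0.3, 0.7]
finger_gap: 1.0
finger_force: 0.0
time_s: 2.6
eef_pos: [0.5808, -0.281, 0.4043]
ee_rot: [[0.095, 0.995, -0.001], [0.995, -0.095, 0.0], [0.0, -0.001, -1.0]]
force: [0.5, 0.7, 0.0]
finger_gap: 1.0
finger_force: 0.0
time_s: 3.43
eef_pos: [0.5808, -0.281, 0.4043]
ee_rot: [[-0.701, 0.713, -0.001], [0.713, 0.701, 0.0], [0.001, -0.0, -1.0]]
force: [0.1, -0.2, -0.5]
finger_gap: 1.001
finger_force: 0.0
time_s: 4.27
eef_pos: [0.581, -0.2809, 0.4047]
ee_rot: [[-0.87, 0.492, 0.0], [0.492, 0.87, 0.0], [-0.0, 0.0, -1.0]]
force: [-0.6, 0.2, 0.0]
finger_gap: 1.001
finger_force: 0.0
[[ 2.82103867e-04 -9.66048670e-01 -2.58359997e-01  7.35842646e-02]
 [ 9.99999945e-01  3.16912000e-04 -9.30816095e-05  1.70493243e-04]
 [ 1.71798748e-04 -2.58359957e-01  9.66048707e-01  2.05001429e-02]
 [ 0.00000000e+00  0.00000000e+00  0.00000000e+00  1.00000000e+00]] [[282.99591736   0.         251.25014892]
 [  0.         282.99591736 189.56577386]
 [  0.           0.           1.        ]] [ 41.8713398   24.20493939 -28.97619019  94.48874309  12.70069392
  64.59780042  70.05553939]
```

View pics/w1.png

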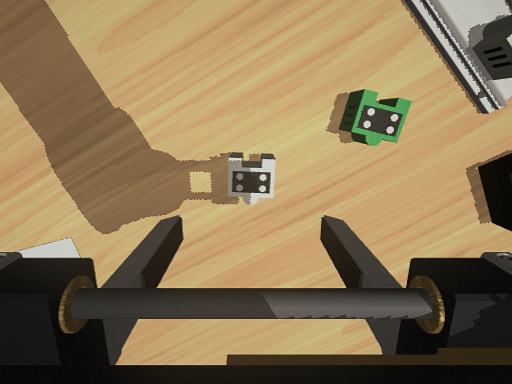

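The wrist view shows the spare (tongue at (250,202), notch on the image-up side) with its sides square to the tool. Top plate corners are about (232,172), (271,172), (271,193), (232,193), and the top-face sides are at columns 229 and 275.

Run:
```python
import pickle,cv2
from h import *
s,f=pickle.load(open('w1.pkl','rb'));R=np.array(s['ee_rot']);t=np.array(s['eef_pos']);T=f['T_tool_cam']
Rc=R@T[:3,:3];tc=R@T[:3,3]+t
for p in[(229,199),(275,198),(251.5,182),(229,165),(275,165)]:
    w=ray(f,*p,.05,Rc,tc);print(p,w,'tool mm',R.T@(w-t)*1000)
im=f['image'][140:215,215:290];cv2.imwrite('pics/w1c.png',cv2.resize(im,None,fx=7,fy=7,interpolation=cv2.INTER_CUBIC))
```

```text
(229, 199) [ 0.59176654 -0.31834949  0.05      ] tool mm [-27.85200992 -27.30369893 354.71070007]
(275, 198) [ 0.61855312 -0.26834555  0.05      ] tool mm [-26.54638987  29.40794163 354.71203405]
(251.5, 182) [ 0.58665962 -0.28358673  0.05      ] tool mm [ -6.2909561    0.43887886 354.71130573]
(229, 165) [ 0.55525624 -0.2967196   0.05      ] tool mm [ 14.57595105 -26.45380902 354.71062498]
(275, 165) [ 0.5823011  -0.24887638  0.05      ] tool mm [ 14.59289305  28.50433831 354.71192052]
```

View pics/w1c.png

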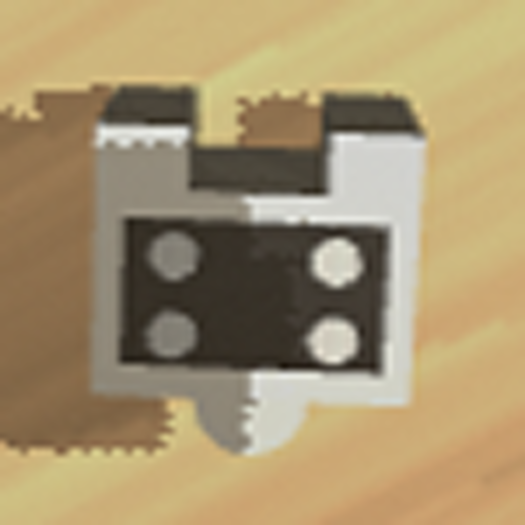

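Corners in the crop give a centre at (251.5,178), about 1 mm off the tool axis, and the spare turned 1.6°. I descend and grip.

```bash
python3 -m inch '{"claw":[1,1,1,1,1,1,1,1,1,1],"travel":[[0,0,0.8],[0,0,0.8],[0,0,0.8],[0,0,0.8],[0,0,0.8],[0,0,0.8],[0,0,0.8],[0,0,0.8],[0,0,0.75],[0,0,0.4]],"angular":[[0,0,0.32],[0,0,0],[0,0,0],[0,0,0],[0,0,0],[0,0,0],[0,0,0],[0,0,0],[0,0,0],[0,0,0]]}' 20
python3 -m inch '{"claw":[0.4,0.4,0.4,0.4,0.4,0.4,0.4,0.4,0.4,0.4],"travel":[[0,0,0],[0,0,0],[0,0,0],[0,0,0],[0,0,0],[0,0,0],[0,0,0],[0,0,0],[0,0,0],[0,0,0]],"angular":[[0,0,0],[0,0,0],[0,0,0],[0,0,0],[0,0,0],[0,0,0],[0,0,0],[0,0,0],[0,0,0],[0,0,0]]}' 25
```

```text
time_s: 5.15
eef_pos: [0.5804, -0.2807, 0.2138]
ee_rot: [[-0.856, 0.516, -0.002], [0.516, 0.856, 0.001], [0.002, -0.0, -1.0]]
force: [-0.7, -0.0, -0.2]
finger_gap: 0.998
finger_force: 0.0
time_s: 5.98
eef_pos: [0.5811, -0.2811, 0.2167]
ee_rot: [[-0.856, 0.516, 0.001], [0.516, 0.856, -0.0], [-0.001, -0.0, -1.0]]
force: [-1.7, -0.2, 7.1]
finger_gap: 0.595
finger_force: 25.0
```

```bash
python3 -m inch '{"claw":[0.4,0.4,0.4,0.4,0.4,0.4,0.4,0.4,0.4,0.4],"travel":[[0,0,-0.4],[0,0,-0.8],[0,0,-1],[0,0,-1],[0,0,-1],[0,0,-1],[0,0,-0.8],[0,0,0],[0,0,0],[0,0,0]],"angular":[[0,0,0],[0,0,0],[0,0,0],[0,0,0],[0,0,0],[0,0,0],[0,0,0],[0,0,1],[0,0,1],[0,0,1]]}' 25
python3 -m inch '{"claw":[0.4,0.4,0.4,0.4,0.4,0.4,0.4,0.4,0.4,0.4],"travel":[[0,0,0],[0,0,0],[0,0,0],[0,0,0],[0,0,0],[0,0,0],[0,0,0],[0,0,0],[0,0,0],[0,0,0]],"angular":[[0,0,1],[0,0,1],[0,0,1],[0,0,1],[0,0,1],[0,0,1],[0,0,1],[0,0,1],[0,0,1],[0,0,1]]}'
python3 -m inch '{"claw":[0.4,0.4,0.4,0.4,0.4,0.4,0.4,0.4,0.4,0.4],"travel":[[0,0,0],[0,0,0],[0,0,0],[0,0,0],[0,0,0],[0,0,0],[0,0,0],[0,0,0],[0,0,0],[0,0,0]],"angular":[[0,0,1],[0,0,1],[0,0,1],[0,0,1],[0,0,1],[0,0,1],[0,0,1],[0,0,1],[0,0,1],[0,0,1]]}'
python3 -m inch '{"claw":[0.4,0.4,0.4,0.4,0.4,0.4,0.4,0.4,0.4,0.4],"travel":[[0,0,0],[0,0,0],[0,0,0],[0,0,0],[0,0,0],[0,-0.5,0],[0,-1,0],[0,-1,0],[0,-1,0],[0,-1,0]],"angular":[[0,0,1],[0,0,1],[0,0,1],[0,0,1],[0,0,0.2],[0,0,0],[0,0,0],[0,0,0],[0,0,0],[0,0,0]]}'
python3 -m inch '{"claw":[0.4,0.4,0.4,0.4,0.4,0.4,0.4,0.4,0.4,0.4],"travel":[[0.27,-1,0],[0,-1,0],[0,-1,0],[0,-1,0],[0,-1,0],[0,-1,0],[0,-1,0],[0,-0.8,0],[0,-0.6,0],[0,0,0]],"angular":[[0,0,0],[0,0,0],[0,0,0],[0,0,0],[0,0,0],[0,0,0],[0,0,0],[0,0,0],[0,0,0],[0,0,0]]}'
python3 - <<'E'
from rig import *
import cv2,pickle
s=get_state();f=grab_frame('wrist');pickle.dump((s,f),open('w2.pkl','wb'))
cv2.imwrite('pics/w2.png',cv2.resize(f['image'],(800,600),interpolation=cv2.INTER_CUBIC))
E
```

```text
time_s: 6.82
eef_pos: [0.5807, -0.2809, 0.367]
ee_rot: [[-0.691, 0.723, 0.001], [0.723, 0.691, -0.0], [-0.001, 0.0, -1.0]]
force: [-0.9, 0.9, -3.3]
finger_gap: 0.591
finger_force: 24.9
time_s: 7.65
eef_pos: [0.5807, -0.2807, 0.3664]
ee_rot: [[0.11, 0.994, -0.0], [0.994, -0.11, 0.0], [0.0, -0.0, -1.0]]
force: [-0.5, 0.5, -3.4]
finger_gap: 0.595
finger_force: 24.9
time_s: 8.48
eef_pos: [0.5807, -0.2807, 0.3664]
ee_rot: [[0.832, 0.555, 0.0], [0.555, -0.832, 0.001], [0.0, -0.0, -1.0]]
force: [0.0, 0.2, -2.0]
finger_gap: 0.596
finger_force: 24.9
time_s: 9.32
eef_pos: [0.555, -0.1694, 0.3662]
ee_rot: [[0.974, 0.227, 0.0], [0.227, -0.974, 0.0], [0.0, -0.0, -1.0]]
force: [-0.3, 0.0, -2.7]
finger_gap: 0.594
finger_force: 25.0
time_s: 10.15
eef_pos: [0.5141, 0.0386, 0.3663]
ee_rot: [[0.973, 0.231, 0.0], [0.231, -0.973, 0.001], [0.0, -0.001, -1.0]]
force: [0.4, -0.3, -2.2]
finger_gap: 0.593
finger_force: 25.0
```

View pics/w2.png

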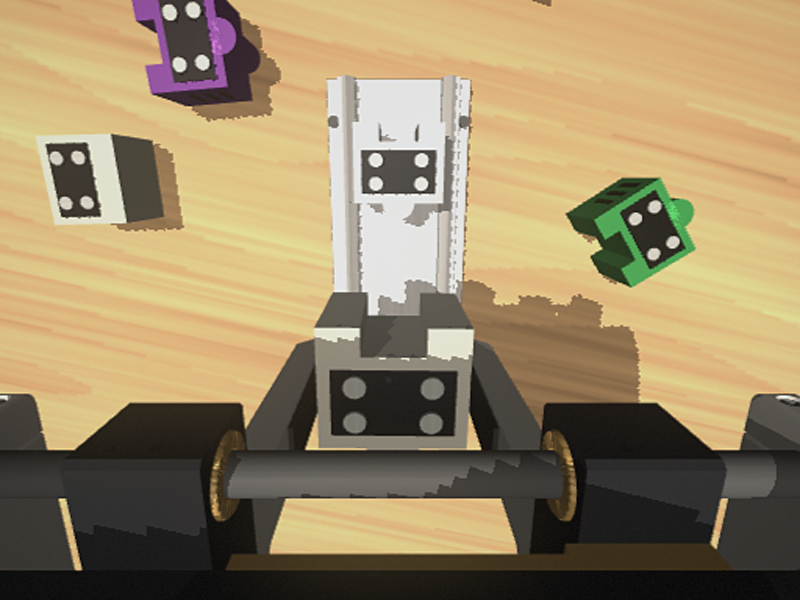

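The wrist view shows the channel centred: plate end corners (327,79) and (471,79), plate edges down to (333,292) and (464,290) at 800x600 scale. The end module's top corners are about (357,150), (443,150), (445,203), (354,203). The spare is held square, notch facing the end module.

Run:
```python
import pickle
from h import *
s,f=pickle.load(open('w2.pkl','rb'));R=np.array(s['ee_rot']);t=np.array(s['eef_pos']);T=f['T_tool_cam']
Rc=R@T[:3,:3];tc=R@T[:3,3]+t
k=.64
for n,z,P in[('plate',.012,[(327,79),(471,79),(333,292),(464,290)]),('end',.062,[(357,150),(443,150),(445,203),(354,203),]),('held',.05+t[2]-.2167,[(315,334),(473,329),(468,446),(318,446)])]:
    for p in P:
        w=ray(f,(p[0]+.5)*k-.5,(p[1]+.5)*k-.5,z,Rc,tc);print(n,p,w.round(4),'tool mm',(R.T@(w-t)*1000).round(1))
print(np.degrees(np.arctan2(R[1,0],R[0,0])),t)
yaw=np.radians(12.9);o=np.array([.5489,.0419]);M=np.array([[np.cos(yaw),np.sin(yaw)],[-np.sin(yaw),np.cos(yaw)]]);print('nest',M@(t[:2]-o)*1000)
```

```text
plate (327, 79) [0.6423 0.1152 0.012 ] tool mm [142.3 -44.6 354.4]
plate (471, 79) [0.6653 0.0185 0.012 ] tool mm [142.3  54.8 354.3]
plate (333, 292) [0.4942 0.0813 0.012 ] tool mm [ -9.6 -45.8 354.4]
plate (464, 290) [ 0.5194 -0.0176  0.012 ] tool mm [ -8.   56.3 354.3]
end (357, 150) [0.5996 0.0808 0.062 ] tool mm [ 92.8 -21.  304.4]
end (443, 150) [0.6117 0.0297 0.062 ] tool mm [ 92.8  31.5 304.3]
end (445, 203) [0.5814 0.0202 0.062 ] tool mm [ 61.1  33.7 304.3]
end (354, 203) [0.5681 0.0759 0.062 ] tool mm [ 61.1 -23.6 304.4]
held (315, 334) [0.5309 0.0698 0.1996] tool mm [ 23.5 -26.4 166.7]
held (473, 329) [0.5455 0.0165 0.1996] tool mm [ 25.4  28.9 166.7]
held (468, 446) [0.5004 0.0054 0.1996] tool mm [-21.1  29.2 166.7]
held (318, 446) [0.4873 0.0604 0.1996] tool mm [-21.2 -27.3 166.7]
13.348621315905936 [0.51414471 0.0385672  0.36633462]
nest [-34.62215318   4.51043814]
```

```bash
python3 -m inch '{"claw":[0.4,0.4,0.4,0.4,0.4,0.4,0.4,0.4,0.4,0.4],"travel":[[0,0.18,0],[0,0,0.8],[0,0,0.8],[0,0,0.8],[0,0,0.8],[0,0,0.8],[0,0,0.3],[0,0,0],[0,0,0],[0,0,0]],"angular":[[0,0,0],[0,0,0],[0,0,0],[0,0,0],[0,0,0],[0,0,0],[0,0,0],[0,0,0],[0,0,0],[0,0,0]]}' 25
python3 -m inch '{"claw":[0.4,0.4,0.4,0.4,0.4,0.4,0.4,0.4,0.4,0.4],"travel":[[0,0,0.1],[0,0,0.1],[0,0,0.1],[0,0,0.1],[0,0,0.1],[0,0,0.1],[0,0,0.1],[0,0,0.1],[0,0,0],[0,0,0]],"angular":[[0,0,0],[0,0,0],[0,0,0],[0,0,0],[0,0,0],[0,0,0],[0,0,0],[0,0,0],[0,0,0],[0,0,0]]}'
```

```text
time_s: 11.03
eef_pos: [0.5168, 0.0302, 0.2595]
ee_rot: [[0.975, 0.223, 0.001], [0.223, -0.975, 0.0], [0.001, 0.0, -1.0]]
force: [0.7, 0.2, -2.6]
finger_gap: 0.594
finger_force: 25.0
time_s: 11.87
eef_pos: [0.5163, 0.0305, 0.2383]
ee_rot: [[0.975, 0.224, -0.0], [0.224, -0.975, 0.0], [-0.0, -0.0, -1.0]]
force: [0.3, 0.2, -2.6]
finger_gap: 0.595
finger_force: 25.0
```

The last hover reading was taken before the arm had settled. Both measurements put the spare 3.5 mm too far to −y, still inside the lead-in flare, so I correct that and lower.

```bash
python3 -m inch '{"claw":[0.4,0.4,0.4,0.4,0.4,0.4,0.4,0.4,0.4,0.4],"travel":[[0,-0.07,0],[0,-0.07,0],[0,0,0],[0,0,0],[0,0,0.08],[0,0,0.08],[0,0,0.08],[0,0,0],[0,0,0],[0,0,0]],"angular":[[0,0,0],[0,0,0],[0,0,0],[0,0,0],[0,0,0],[0,0,0],[0,0,0],[0,0,0],[0,0,0],[0,0,0]]}' 25
```

```text
time_s: 12.7
eef_pos: [0.5155, 0.034, 0.2323]
ee_rot: [[0.975, 0.224, -0.0], [0.224, -0.975, 0.0], [-0.0, -0.0, -1.0]]
force: [-0.5, 1.4, -4.3]
finger_gap: 0.593
finger_force: 24.9
```

```bash
python3 -m inch '{"claw":[0.4,0.4,0.4,0.4,0.4,0.4,0.4,0.4,0.4,0.4],"travel":[[0,0,0.05],[0,0,0.05],[0,0,0.04],[0,0,0],[0,0,0],[0,0,0],[0,0,0],[0,0,0],[0,0,0],[0,0,0]],"angular":[[0,0,0],[0,0,0],[0,0,0],[0,0,0],[0,0,0],[0,0,0],[0,0,0],[0,0,0],[0,0,0],[0,0,0]]}' 25
```

```text
time_s: 13.53
eef_pos: [0.5156, 0.034, 0.229]
ee_rot: [[0.975, 0.224, -0.0], [0.224, -0.975, 0.0], [0.0, -0.0, -1.0]]
force: [-0.0, 3.5, -3.8]
finger_gap: 0.597
finger_force: 24.9
```

```bash
python3 -m inch '{"claw":[0.4,0.4,0.4,0.4,0.4,0.4,0.4,0.4,0.4,0.4],"travel":[[-0.1,0,0],[-0.1,0,0],[-0.1,0,0],[-0.1,0,0],[0,0,0],[0,0,0],[0,0,0],[0,0,0],[0,0,0],[0,0,0]],"angular":[[0,0,0],[0,0,0],[0,0,0],[0,0,0],[0,0,0],[0,0,0],[0,0,0],[0,0,0],[0,0,0],[0,0,0]]}' 25
```

```text
time_s: 14.37
eef_pos: [0.5055, 0.0316, 0.2289]
ee_rot: [[0.975, 0.224, -0.001], [0.224, -0.975, -0.0], [-0.001, -0.0, -1.0]]
force: [-2.1, 4.7, -0.2]
finger_gap: 0.59
finger_force: 24.9
```

```bash
python3 -m inch '{"claw":[0.4,0.4,0.4,0.4,0.8,0.8,0.8,0.8,0.8,0.8],"travel":[[-0.08,0,0],[-0.06,0,0],[0,0,0],[0,0,0],[0,0,0],[0,0,0],[0,0,0],[0,0,0],[0,0,0],[0,0,0]],"angular":[[0,0,0],[0,0,0],[0,0,0],[0,0,0],[0,0,0],[0,0,0],[0,0,0],[0,0,0],[0,0,0],[0,0,0]]}' 25
python3 -m inch '{"claw":[0.8,0.8,0.8,0.8,0.8,0.8,0.8,0.8,0.8,0.8],"travel":[[0,0,-0.3],[0,0,-0.8],[0,0,-1],[0,0,-1],[0,0,-1],[0,0,-0.9],[0,0,0],[0,0,0],[0,0,0],[0,0,0]],"angular":[[0,0,0],[0,0,0],[0,0,0],[0,0,0],[0,0,0],[0,0,0],[0,0,0],[0,0,0],[0,0,0],[0,0,0]]}' 25
python3 - <<'E'
from rig import *
import cv2,pickle
s=get_state();f=grab_frame('wrist');pickle.dump((s,f),open('w3.pkl','wb'))
cv2.imwrite('pics/w3.png',cv2.resize(f['image'],(800,600),interpolation=cv2.INTER_CUBIC))
print(s['eef_pos'])
E
```

```text
time_s: 15.2
eef_pos: [0.5024, 0.0307, 0.229]
ee_rot: [[0.975, 0.224, 0.0], [0.224, -0.975, -0.0], [0.0, 0.0, -1.0]]
force: [-0.3, 0.8, 0.2]
finger_gap: 0.799
finger_force: 0.0
time_s: 16.03
eef_pos: [0.5021, 0.0308, 0.3532]
ee_rot: [[0.975, 0.224, -0.001], [0.224, -0.975, -0.0], [-0.001, -0.0, -1.0]]
force: [0.3, 0.5, -0.8]
finger_gap: 0.799
finger_force: 0.0
[0.50208432 0.03081007 0.35315529]
```

View pics/w3.png

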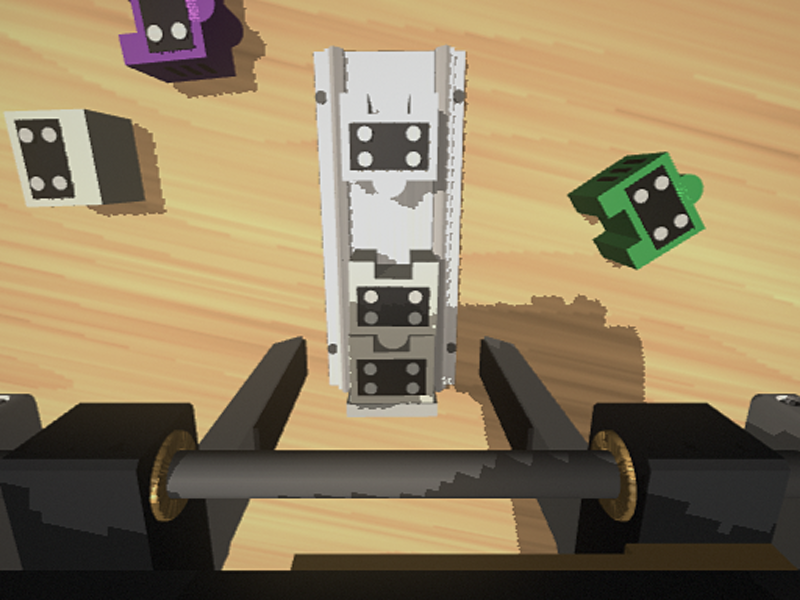

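The view shows the spare seated at about (392,300), with its tongue in the fixed module's notch at (392,340) and the two nearly flush. The end module is at (390,145), tongue towards the spare. Next I grip it lightly and slide it along.

```bash
python3 -m inch '{"claw":[1,1,1,1,1,1,1,1,1,1],"travel":[[0.6,0,0],[0.9,0,0],[0.9,0,0],[0.9,0,0],[0.6,0,0],[0,0,0],[0,0,0],[0,0,0],[0,0,0],[0,0,0]],"angular":[[0,0,0],[0,0,0],[0,0,0],[0,0,0],[0,0,0],[0,0,0],[0,0,0],[0,0,0],[0,0,0],[0,0,0]]}' 15
python3 -m inch '{"claw":[1,1,1,1,1,1,1,1,1,1],"travel":[[0,0,0.5],[0,0,0.8],[0,0,0.9],[0,0,0.9],[0,0,0.8],[0,0,0.6],[0,0,0.3],[0,0,0.1],[0,0,0],[0,0,0]],"angular":[[0,0,0],[0,0,0],[0,0,0],[0,0,0],[0,0,0],[0,0,0],[0,0,0],[0,0,0],[0,0,0],[0,0,0]]}' 15
python3 -m inch '{"claw":[0.4,0.4,0.4,0.4,0.4,0.4,0.4,0.4,0.4,0.4],"travel":[[0,0,0],[0,0,0],[0,0,0],[0,0,0],[0,0,0],[0,0,0],[0,0,0],[0,0,0],[0,0,0],[0,0,0]],"angular":[[0,0,0],[0,0,0],[0,0,0],[0,0,0],[0,0,0],[0,0,0],[0,0,0],[0,0,0],[0,0,0],[0,0,0]]}' 15
```

```text
time_s: 16.92
eef_pos: [0.5969, 0.0525, 0.354]
ee_rot: [[0.975, 0.224, -0.0], [0.224, -0.975, -0.0], [-0.0, 0.0, -1.0]]
force: [1.4, 0.3, -0.1]
finger_gap: 1.001
finger_force: 0.0
time_s: 17.75
eef_pos: [0.5977, 0.0527, 0.2321]
ee_rot: [[0.975, 0.224, 0.001], [0.224, -0.975, 0.0], [0.001, 0.0, -1.0]]
force: [-0.1, -0.3, 0.1]
finger_gap: 1.002
finger_force: 0.0
time_s: 18.58
eef_pos: [0.5974, 0.0532, 0.2316]
ee_rot: [[0.975, 0.224, -0.0], [0.224, -0.975, 0.001], [0.0, -0.001, -1.0]]
force: [-2.7, 4.0, 5.2]
finger_gap: 0.596
finger_force: 15.0
```

```bash
python3 -m inch '{"claw":[0.4,0.4,0.4,0.4,0.4,0.4,0.4,0.4,0.4,0.4],"travel":[[-0.2,0,0],[-0.3,0,0],[-0.3,0,0],[-0.3,0,0],[-0.3,0,0],[-0.2,0,0],[-0.1,0,0],[0,0,0],[0,0,0],[0,0,0]],"angular":[[0,0,0],[0,0,0],[0,0,0],[0,0,0],[0,0,0],[0,0,0],[0,0,0],[0,0,0],[0,0,0],[0,0,0]]}' 15
python3 -m inch '{"claw":[0.4,0.4,0.4,0.4,0.4,0.4,0.4,0.4,0.4,0.4],"travel":[[-0.06,0,0],[-0.06,0,0],[-0.06,0,0],[-0.06,0,0],[-0.06,0,0],[0,0,0],[0,0,0],[0,0,0],[0,0,0],[0,0,0]],"angular":[[0,0,0],[0,0,0],[0,0,0],[0,0,0],[0,0,0],[0,0,0],[0,0,0],[0,0,0],[0,0,0],[0,0,0]]}'
```

```text
time_s: 19.42
eef_pos: [0.5557, 0.0433, 0.2316]
ee_rot: [[0.975, 0.224, -0.001], [0.224, -0.975, 0.0], [-0.001, -0.0, -1.0]]
force: [-4.2, 4.7, 8.8]
finger_gap: 0.594
finger_force: 15.0
time_s: 20.25
eef_pos: [0.549, 0.0417, 0.2316]
ee_rot: [[0.975, 0.224, 0.001], [0.224, -0.975, 0.0], [0.001, -0.0, -1.0]]
force: [0.9, 5.2, 2.2]
finger_gap: 0.595
finger_force: 15.0
```

```bash
python3 -m inch '{"claw":[0.4,0.4,0.4,0.4,0.4,0.4,0.4,0.4,0.4,0.4],"travel":[[-0.06,0,0],[-0.06,0,0],[-0.06,0,0],[0,0,0],[0,0,0],[0,0,0],[0,0,0],[0,0,0],[0,0,0],[0,0,0]],"angular":[[0,0,0],[0,0,0],[0,0,0],[0,0,0],[0,0,0],[0,0,0],[0,0,0],[0,0,0],[0,0,0],[0,0,0]]}'
```

```text
time_s: 21.08
eef_pos: [0.5466, 0.0413, 0.2324]
ee_rot: [[0.975, 0.224, 0.006], [0.224, -0.975, 0.002], [0.007, -0.0, -1.0]]
force: [15.3, 8.0, -5.7]
finger_gap: 0.599
finger_force: 15.0
```

The force along +x rose to 15 N, so the row is butted. I release, lift clear and check.

```bash
python3 -m inch '{"claw":[0.4,0.4,1,1,1,1,1,1,1,1],"travel":[[0,0,0],[0,0,0],[0,0,0],[0,0,0],[0,0,0],[0,0,0],[0,0,0],[0,0,0],[0,0,0],[0,0,0]],"angular":[[0,0,0],[0,0,0],[0,0,0],[0,0,0],[0,0,0],[0,0,0],[0,0,0],[0,0,0],[0,0,0],[0,0,0]]}' 15
python3 -m inch '{"claw":[1,1,1,1,1,1,1,1,1,1],"travel":[[0,0,-0.3],[0,0,-0.8],[0,0,-0.9],[0,0,-0.9],[0,0,-0.8],[-0.5,0,0],[-0.5,0,0],[0,0,0],[0,0,0],[0,0,0]],"angular":[[0,0,0],[0,0,0],[0,0,0],[0,0,0],[0,0,0],[0,0,0],[0,0,0],[0,0,0],[0,0,0],[0,0,0]]}'
python3 - <<'E'
from rig import *
import cv2,pickle
s=get_state();f=grab_frame('wrist');pickle.dump((s,f),open('w4.pkl','wb'))
cv2.imwrite('pics/w4.png',cv2.resize(f['image'][100:320,160:360],None,fx=2.7,fy=2.7,interpolation=cv2.INTER_CUBIC))
E
```

```text
time_s: 21.92
eef_pos: [0.5443, 0.0405, 0.2314]
ee_rot: [[0.975, 0.224, -0.0], [0.224, -0.975, 0.0], [-0.0, -0.0, -1.0]]
force: [0.2, -0.0, 0.2]
finger_gap: 1.003
finger_force: 0.0
time_s: 22.75
eef_pos: [0.5204, 0.035, 0.3243]
ee_rot: [[0.975, 0.224, 0.001], [0.224, -0.975, 0.0], [0.001, -0.0, -1.0]]
force: [0.9, 0.2, -0.5]
finger_gap: 0.996
finger_force: 0.0
```

View pics/w4.png

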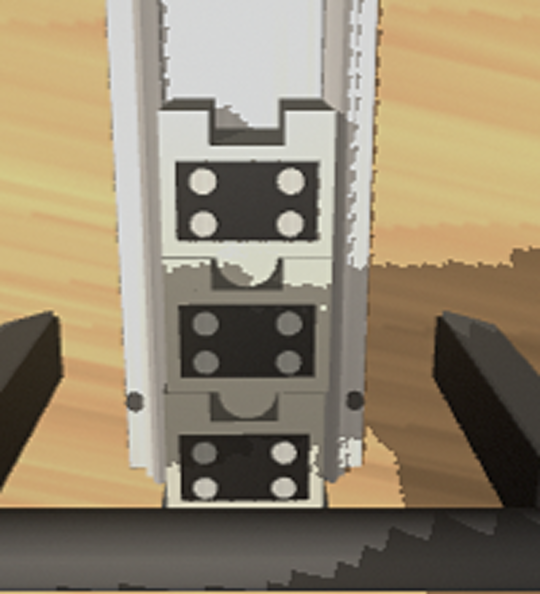

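The three modules read as one row, with hairline joints at crop rows 258 and 392 and the tongues in the notches. I make a numeric check before handing in.

Run:
```python
import pickle
from h import *
s,f=pickle.load(open('w4.pkl','rb'));R=np.array(s['ee_rot']);t=np.array(s['eef_pos']);T=f['T_tool_cam']
Rc=R@T[:3,:3];tc=R@T[:3,3]+t
for p in[(160,110),(336,111),(163,258),(331,258),(166,392),(328,392)]:
    u,v=(p[0]+.5)/2.7+159.5,(p[1]+.5)/2.7+99.5
    w=ray(f,u,v,.062,Rc,tc);print(p,(R.T@(w-t)*1000).round(1))
for v,u in[(158,250),(208,226),(255,226),(150,228),(190,228),(246,226),(240,228)]:
    d=f['depth'][v,u];print(v,u,(tc+Rc@np.linalg.inv(f['mtx'])@[u,v,1]*d)[2].round(4))
```

```text
(160, 110) [ 54.5 -26.4 262.4]
(336, 111) [ 54.2  28.7 262.4]
(163, 258) [  6.2 -26.9 262.3]
(331, 258) [  6.3  28.5 262.3]
(166, 392) [-42.  -27.2 262.3]
(328, 392) [-42.   28.8 262.3]
158 250 0.0612
208 226 0.062
255 226 0.0616
150 228 0.0628
190 228 0.0619
246 226 0.0609
240 228 0.0606
```

Joint spacing measures 48.2 and 48.2 mm against 48 nominal, and the tops are level at about 62 mm, so both joints are flush.

```bash
python3 -c "
from rig import *
print(hand_in())"
```

```text
the job is handed in; nothing more can be done
None
```

The spare module is seated in the fixed module's notch and the end module is slid up against it. Both joints measured flush before hand-in (about 0.2 mm over the nominal 48 mm spacing), and the job was handed in at about 23 s; the interface returned no verdict.

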